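# Reset the tripped breakers and reject the dead one

## Task

Three of the four plug-in circuit breakers in the supply strip have tripped, and their white buttons stand out. Push each of these three buttons slowly straight down until you feel it snap over and stay in, never leaning on a button with more than 25 N. The one that stays soft right down to its stop and springs back is dead: pull that breaker out and put it in the aluminium reject tray; leave the other three in their sockets with their buttons in, and the things lying about where they are.

Things in the scene. Friction and masses are not known exactly. Their poses are not given: they have to be found in the camera images.
- strip: grey plastic supply strip, fixed to the bench, 74 (x) x 188 (y) x 24 mm, with four sockets in a row along its y axis, at y = -66, -22, +22 and +66 mm, x = 0. Origin at the centre of its underside, z up. Each socket is 45.5 (x) x 21.5 (y) mm and 18 mm deep, its floor 6 mm above the bench. A foot 6 mm high sticks out 21 mm at each end
- breaker_a_mid (a point): plug-in circuit breaker in a socket of the strip: black box 44 (along the strip's x) x 20 (y) x 62 mm, 0.07 kg, loose in its socket (0.75 mm play each side); 44 mm of it stand above the strip, the gap to the next one is 24 mm. Point at the centre of the box, half-way up, 37 mm above the bench when seated; axes as the strip's. All four look alike; which is where varies
- breaker_b_mid (a point): another breaker, as breaker_a; same point. In the middle of every breaker's top face is a round white button, 13 mm across, that moves straight down. Tripped, it stands 16 mm above that face; in, it stands 6 to 11 mm above it. A steel collar 2.6 mm high surrounds it. More than 25 N damages it. One of the four is already in
- breaker_c_mid (a point): another breaker, as breaker_a; same point. A sound button's resistance climbs to about 10 N; then it gives way: the force falls to nothing within 2 mm and the button runs on by itself to its stop and stays. It gives way after 2 to 8 mm, unlike from breaker to breaker; the stop is at 5 to 10 mm. Let go before, it springs back out
- breaker_d_mid (a point): another breaker, as breaker_a; same point. A dead breaker (any of the tripped ones may be it) has a button that yields softly, under 5 N, over its whole travel of 12 mm, then meets a hard stop, and springs back out when let go
- reject_tray: low open aluminium tray, fixed on the bench left of the strip, in front of a tall leak-test jig (0.5 m high, no part of it nearer than x = 0.49 m; pass in front of it): 86 (x) x 130 (y) x 26 mm high with its rim, walls and floor 2.5 mm thick. Origin at the centre of its underside, z up
- screwdriver: small screwdriver with a black handle, 17 x 184 x 17 mm, lying in front of the strip; to be left alone
- test_plug: brass plug, 22 mm across and 32 mm high, standing behind the strip; to be left alone. Origin under its centre
- connector_spare_0: grey round connector, 25 mm across and 32 mm high, standing behind the strip; to be left alone. Origin under its centre
There are look-alikes about, which are no part of the job. Leave any orange look-alike of the part that bears breaker_d_mid alone.

How it is judged:
On the way, in this order (a step that is already met when the one before it is completed fails the run):
1. the dead breaker's button has been pushed right down, deeper than any sound one goes ((z of breaker_a_button_c0 in the frame of breaker_a_mid below 0.028 m or z of breaker_b_button_c0 in the frame of breaker_b_mid below 0.028 m or z of breaker_c_button_c0 in the frame of breaker_c_mid below 0.028 m or z of breaker_d_button_c0 in the frame of breaker_d_mid below 0.028 m)), for 0.05 s.
2. a breaker has been pulled out of its socket (z of any of breaker_a_mid, breaker_b_mid, breaker_c_mid, breaker_d_mid in the frame of strip above 0.06 m), for 0.05 s.
At the end, for the whole second after the job is handed in: The dead breaker stands or lies in the reject tray (its centre inside the walls and under 45 mm up); the other three are in their sockets (moved less than 6 mm, upright within 7 degrees) with their buttons snapped in (over 4.5 mm); the robot has let go (((x of breaker_a_mid in the frame of reject_tray between -0.038 and 0.038 m and y of breaker_a_mid in the frame of reject_tray between -0.06 and 0.06 m and z of breaker_a_mid in the frame of reject_tray between 0 and 0.045 m and distance of each of breaker_b_mid, breaker_c_mid, breaker_d_mid from where it was at the start of the episode below 0.006 m and angle between each of breaker_b_mid, breaker_c_mid, breaker_d_mid's own z axis and vertical below 0.12 rad and z of breaker_b_button_c0 in the frame of breaker_b_mid below 0.034 m and z of breaker_c_button_c0 in the frame of breaker_c_mid below 0.034 m and z of breaker_d_button_c0 in the frame of breaker_d_mid below 0.034 m) or (x of breaker_b_mid in the frame of reject_tray between -0.038 and 0.038 m and y of breaker_b_mid in the frame of reject_tray between -0.06 and 0.06 m and z of breaker_b_mid in the frame of reject_tray between 0 and 0.045 m and distance of each of breaker_a_mid, breaker_c_mid, breaker_d_mid from where it was at the start of the episode below 0.006 m and angle between each of breaker_a_mid, breaker_c_mid, breaker_d_mid's own z axis and vertical below 0.12 rad and z of breaker_a_button_c0 in the frame of breaker_a_mid below 0.034 m and z of breaker_c_button_c0 in the frame of breaker_c_mid below 0.034 m and z of breaker_d_button_c0 in the frame of breaker_d_mid below 0.034 m) or (x of breaker_c_mid in the frame of reject_tray between -0.038 and 0.038 m and y of breaker_c_mid in the frame of reject_tray between -0.06 and 0.06 m and z of breaker_c_mid in the frame of reject_tray between 0 and 0.045 m and distance of each of breaker_a_mid, breaker_b_mid, breaker_d_mid from where it was at the start of the episode below 0.006 m and angle between each of breaker_a_mid, breaker_b_mid, breaker_d_mid's own z axis and vertical below 0.12 rad and z of breaker_a_button_c0 in the frame of breaker_a_mid below 0.034 m and z of breaker_b_button_c0 in the frame of breaker_b_mid below 0.034 m and z of breaker_d_button_c0 in the frame of breaker_d_mid below 0.034 m) or (x of breaker_d_mid in the frame of reject_tray between -0.038 and 0.038 m and y of breaker_d_mid in the frame of reject_tray between -0.06 and 0.06 m and z of breaker_d_mid in the frame of reject_tray between 0 and 0.045 m and distance of each of breaker_a_mid, breaker_b_mid, breaker_c_mid from where it was at the start of the episode below 0.006 m and angle between each of breaker_a_mid, breaker_b_mid, breaker_c_mid's own z axis and vertical below 0.12 rad and z of breaker_a_button_c0 in the frame of breaker_a_mid below 0.034 m and z of breaker_b_button_c0 in the frame of breaker_b_mid below 0.034 m and z of breaker_c_button_c0 in the frame of breaker_c_mid below 0.034 m))); the robot touches nothing.
It fails at once if a breaker's button is pressed with more than 25 N (contact force between anything else and breaker_a_button_c0 above 25 N or contact force between anything else and breaker_b_button_c0 above 25 N or contact force between anything else and breaker_c_button_c0 above 25 N or contact force between anything else and breaker_d_button_c0 above 25 N).
It fails at once if things lying about are shifted by more than 20 mm (distance of any of screwdriver, test_plug, connector_spare_0 from where it was at the start of the episode above 0.02 m).
It also fails if it takes over 72 s, if anything falls off the work surface, if the arm or the gripper's body presses on something with over 40 N, if the wrist force passes 120 N, or if a joint passes its speed limit or range.

## Robot

A 6-joint arm with a two-finger parallel gripper is mounted at the origin on a cart in front of the work surface, level with it; the furniture and walls round the work are solid. World frame = base frame: x ahead of the robot, y to its left, z up, the work surface at z = 0. Lengths are in m, angles in rad, forces in N, time in s.
With the tool pointing down it reaches from about 0.375 to 0.975 m from the base axis. Payload 3.8 kg.
Tool frame: the origin (TCP) lies at the very end of the fingers, on their centre line; the grasp point (between the pads) lies 19 mm behind it (robot.pinch_z is the distance from the TCP to the grasp point, in m); z points along the fingers, y is the line along which they close (so a half turn about z gives the same grasp; the last joint's range is limited). The gripper opens to 88 mm and grips with 3 to 60 N. Pads are 18 mm wide; open, the fingers measure 123 mm over their backs; the gripper's body (75 mm by 187 mm) begins 45 mm behind the grasp point.
Start: joints at [1.095, 0.264, 1.604, -0, 1.274, -0.037], TCP at [0.287, 0.611, 0.239] pointing down, gripper open.
Joint ranges: [-2.63, 2.63], [-0.94, 2.18], [0.31, 2.57], [-1.31, 4.45], [0, 2.66], [-2.55, 2.55]. Speed limits (rad/s): [2.57, 2.57, 3.14, 3.14, 3.14, 3.14].

## Interface

Orientations are given as [roll, pitch, yaw] about the fixed x, y, z axes, in that order (R = Rz(yaw) Ry(pitch) Rx(roll)).
In Python, from workcell import robot gives the robot as it stands. The module is installed in compiled form; this text tells all that it offers.
- The arm moves only by the tool carry_out, never from a script. Its argument "moves" is a list of rows, each a list of 7 numbers: the turn, a rotation vector about the world's x, y, z in degrees, then the shift along the world's x, y, z in mm, then the finger opening in mm, from 0 to 88.1. A call has 1 to 5 rows; each row shifts and turns the commanded pose from where the row before left it; what a row does not reach is not made up. A row lasts 1/8 s, in which the tool goes at most 62.5 mm and 10.7 degrees, less where a joint would pass 70% of its speed; a pose out of reach is approached as far as the arm can. A call is refused whole if a number of a shift passes 62.5 or a number of a turn 10.7, either way. A call with a gripper value outside its range is refused whole. The fingers move at their own pace and stop on an object; "grip_force" is the grip in N (left out, the last holds). Time passes only in rows, so rows that do not move let the fingers close. It gives the time, the measured TCP pose, the force, the opening and the grip force at its end, in the units of the state.
- robot.get_obs(): the state, without advancing time (a new reading comes with each control period).
- robot.snapshot(name): name is "scene" or "top" or "wrist"; returns a dict with "img" (384x512x3 uint8, red, green, blue), "depth" (384x512 float32, m along the optical axis (not along the pixel's ray), 0 where there is no reading), "fx", "fy", "cx", "cy" (pixels), "xyz" and "rotation" of the camera in the world. Camera axes: x right, y up, looking along -z (the intrinsics and any distortion apply to the point x, -y, -z); pixel columns grow to the right and rows downward; lengths in m; the calibration is good to about 2 mm. A picture is of the moment at which its call begins.
- robot.sign_off(): hands the job in; it is judged then, once.
The state is a dict: "time": time; "q": joint angles; "qvel": joint speeds; "tau": joint torques, N m; "tcp_pos": TCP position; "orientation": TCP orientation; "ft_force": force on the tool from outside, world axes, zero at the start; "torque": the same for the moment, N m; "finger_gap": finger opening in m; "finger_force": force on a finger pad.
Only numpy, scipy, OpenCV 4.12 (cv2) and the standard library are available. Lean on these libraries where they do the work, as an engineer would, in place of code of your own. Each camera call takes 0.05 s, during which the arm holds its last target. There are 200 camera calls.

## Working session

There is one attempt and no reset: what is moved stays moved. The work goes in short steps, Python scripts to look and compute and a tool call to move; the robot and the scene stay as the last step left them, time stands still between calls to the robot, and variables do not carry over. Pictures are saved under pics/ and viewed, at most 10 in all, crops included, and the job is handed in when it is done.

Besides the shell and the picture viewer there is one more tool, called after "Request:" as name(argument=value, ...), one argument or row to a line, values as JSON. carry_out: Moves the arm, as the interface text tells. Its arguments: {"type":"object","properties":{"moves":{"type":"array"},"grip_force":{"type":"number"}},"required":["moves"]}

```bash
mkdir -p pics; cat > h.py <<'E'
import numpy as np, cv2
from workcell import robot
def shot(n,f):
    s=robot.snapshot(n); cv2.imwrite(f'pics/{f}.png',s['img'][:,:,::-1]); np.savez(f'{f}.npz',**s); return s
def cloud(s):
    d=s['depth']; v,u=np.mgrid[:d.shape[0],:d.shape[1]]
    p=np.stack([(u-s['cx'])/s['fx']*d,-(v-s['cy'])/s['fy']*d,-d],-1)
    R=np.array(s['rotation']); 
    if R.shape!=(3,3):
        from scipy.spatial.transform import Rotation as Q
        R=Q.from_euler('xyz',R).as_matrix()
    return p@R.T+np.array(s['xyz'])
E
python3 - <<'E'
from h import *
a=shot('scene','scene0');b=shot('top','top0')
for s in (a,b): print({k:(np.shape(v) if np.size(v)>9 else v) for k,v in s.items()})
print(robot.get_obs())
E
```

```text
{'img': (384, 512, 3), 'depth': (384, 512), 'fx': 392.4587580352158, 'fy': 392.4587580352158, 'cx': 251.81238390705286, 'cy': 191.02392497987663, 'xyz': array([-0.01483506,  0.46329168,  0.56172269]), 'rotation': array([ 0.9320883 ,  0.00774127, -2.25429155])}
{'img': (384, 512, 3), 'depth': (384, 512), 'fx': 420.5370617571135, 'fy': 420.5370617571135, 'cx': 259.06406692402237, 'cy': 187.92822761317353, 'xyz': array([0.39136181, 0.04679785, 1.13881966]), 'rotation': array([ 0.14837489, -0.00439259, -1.56841482])}
{'time': 0.1, 'q': array([ 1.09510070e+00,  2.64650312e-01,  1.60522713e+00, -2.39403097e-05,
        1.27368796e+00, -3.69017935e-02]), 'qvel': array([-0.00068263, -0.00085393, -0.00306909,  0.00209015,  0.00066366,
       -0.00061173]), 'tau': array([ 5.61838751e-04, -5.03616643e+01, -3.58070898e+01,  7.32274912e-02,
        2.31995084e-02, -7.42654697e-05]), 'tcp_pos': array([0.28649141, 0.61048474, 0.2375366 ]), 'orientation': array([-3.13962041e+00, -4.99193743e-05,  2.70280580e+00]), 'ft_force': array([ 0.43973131, -0.04114349, -1.08177549]), 'torque': array([ 0.00085646, -0.00169403, -0.01554486]), 'finger_force': 0.0, 'finger_gap': 0.08819158608837449}
```

View pics/scene0.png

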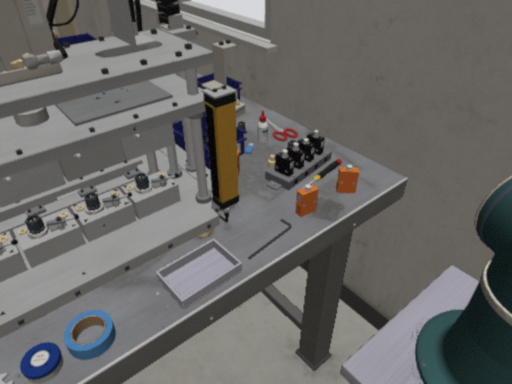

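View pics/top0.png

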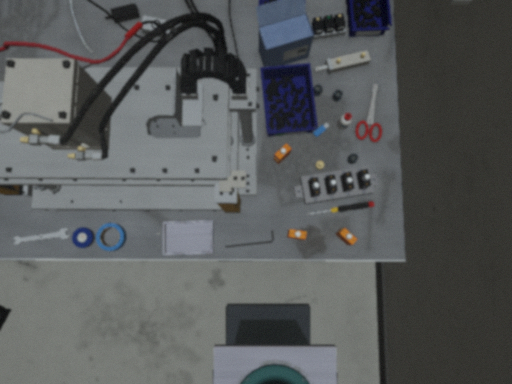

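The top view shows the strip at about (338,185) with four black breakers at (315,186), (331,184), (347,182) and (364,179). The tray is at (188,237) and the screwdriver at (345,208). The orange boxes at (297,234), (347,236) and (284,152) are the look-alikes and I'll leave them alone; the black boxes in the strip are the ones described. Next I'll measure and make an enlarged crop.

```bash
python3 - <<'E'
from h import *
def L(f): return dict(np.load(f'{f}.npz'))
t=L('top0');c=cloud(t)
def reg(name,r,zlo,zhi,c=c):
    v0,v1,u0,u1=r; p=c[v0:v1,u0:u1].reshape(-1,3); p=p[(p[:,2]>zlo)&(p[:,2]<zhi)]
    xy=p[:,:2].astype(np.float32); q=cv2.minAreaRect(xy*1000)
    print(name,len(p),p.mean(0).round(4),np.median(p[:,2]).round(4),q)
reg('brk all',(160,205,300,380),.055,.1)
reg('strip',(160,205,295,380),.014,.034)
for u in (315,331,347,364): reg('b%d'%u,(165,205,u-8,u+8),.06,.1)
reg('tray',(215,260,155,220),.012,.04); reg('bench',(215,235,240,280),-.05,.05)
s=L('scene0');cs=cloud(s)
reg('brk scene',(125,180,265,335),.055,.1,cs); reg('tray sc',(235,305,150,245),.015,.04,cs)
# extents
for n,C in (('scene',cs),):
    p=C[125:185,265,:]
a=cv2.resize(s['img'][120:200,255:365],None,fx=6,fy=6,interpolation=cv2.INTER_CUBIC)
cv2.imwrite('pics/crop0.png',a[:,:,::-1])
E
```

```text
brk all 595 [ 0.5693 -0.1677  0.0692] 0.0684 ((570.07080078125, -168.3894500732422), (45.07222366333008, 152.45411682128906), 9.848267555236816)
strip 1316 [ 0.568  -0.1648  0.0237] 0.0237 ((576.4268798828125, -168.61477661132812), (197.4850616455078, 118.87872314453125), 88.95833587646484)
b315 136 [ 0.5587 -0.1025  0.0704] 0.0688 ((559.1558837890625, -103.45781707763672), (43.95870590209961, 20.407529830932617), 9.271642684936523)
b331 139 [ 0.5657 -0.1457  0.0703] 0.0686 ((566.6732177734375, -146.4983673095703), (44.277626037597656, 19.96071434020996), 9.87173080444336)
b347 142 [ 0.5731 -0.1889  0.0693] 0.0688 ((573.7838134765625, -189.9957275390625), (43.74795150756836, 20.466699600219727), 8.436982154846191)
b364 141 [ 0.58   -0.2319  0.07  ] 0.0682 ((581.1005859375, -233.31817626953125), (43.874000549316406, 21.09490966796875), 8.748913764953613)
tray 290 [0.4265 0.2354 0.025 ] 0.0257 ((427.7394714355469, 229.2572784423828), (87.79456329345703, 131.31861877441406), 2.089921236038208)
bench 796 [4.617e-01 4.080e-02 2.000e-04] 0.0001 ((461.81536865234375, 40.77891540527344), (51.843505859375, 105.760009765625), 0.06797009706497192)
brk scene 646 [ 0.5685 -0.1598  0.0661] 0.0661 ((635.1329956054688, -155.26541137695312), (174.61160278320312, 155.5022735595703), 10.36776351928711)
tray sc 1193 [0.4466 0.237  0.0243] 0.0245 ((445.9593811035156, 232.44049072265625), (120.8482894897461, 132.05368041992188), 2.3311398029327393)
```

View pics/crop0.png

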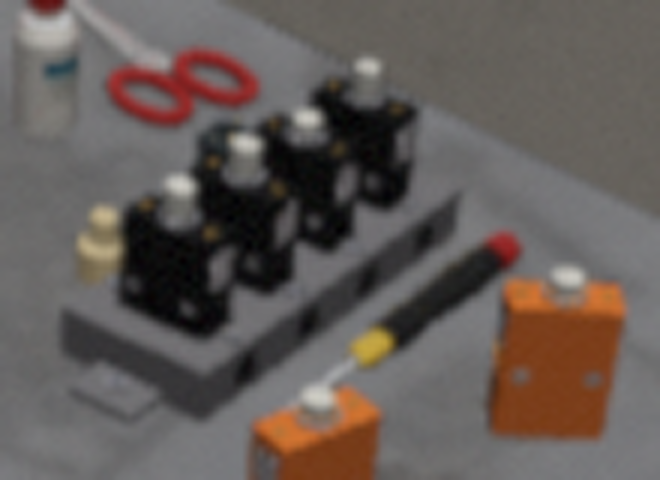

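The crop shows the four black breakers, with buttons at (180,185), (245,145), (305,118) and (367,68). The third looks shorter, so it's probably the one already in. I'll move in front of the jig to a point above the strip and look there with the wrist camera.

Request:
carry_out(
  moves=[
    [0,0,0,4,-60,0,88],
    [0,0,0,4,-60,0,88],
    [0,0,0,4,-60,0,88],
    [0,0,0,4,-60,0,88],
    [0,0,0,4,-60,0,88],
  ],
)

```text
time: 0.72
tcp_pos: [0.3064, 0.309, 0.2382]
orientation: [-3.141, 0.0, 2.704]
ft_force: [0.6, -0.7, -0.3]
finger_gap: 0.0882
finger_force: 0.0
```

Request:
carry_out(
  moves=[
    [0,0,0,16,-55,0,88],
    [0,0,0,16,-55,0,88],
    [0,0,0,16,-55,0,88],
    [0,0,0,16,-55,0,88],
    [0,0,0,16,-55,0,88],
  ],
)

```text
time: 1.35
tcp_pos: [0.3867, 0.0342, 0.2386]
orientation: [3.141, 0.001, 2.703]
ft_force: [0.9, -0.0, 0.3]
finger_gap: 0.0878
finger_force: 0.0
```

Request:
carry_out(
  moves=[
    [0,0,-10.6,32,-40,0,88],
    [0,0,-10.6,32,-40,0,88],
    [0,0,-10.6,32,-40,0,88],
    [0,0,-10.6,32,-40,0,88],
    [0,0,-10.6,32,-40,0,88],
  ],
)

```text
time: 1.98
tcp_pos: [0.5473, -0.1654, 0.2381]
orientation: [-3.141, -0.001, 1.771]
ft_force: [0.2, 0.5, -0.4]
finger_gap: 0.0875
finger_force: 0.0
```

Request:
carry_out(
  moves=[
    [0,0,-2.3,0,0,0,0],
    [0,0,0,0,0,0,0],
    [0,0,0,0,0,0,0],
  ],
)

```text
time: 2.35
tcp_pos: [0.5463, -0.1635, 0.2384]
orientation: [-3.141, -0.0, 1.739]
ft_force: [-0.3, 0.4, 0.4]
finger_gap: 0.0602
finger_force: 0.0
```

```bash
python3 - <<'E'
from h import *
s=shot('wrist','wrist0'); c=cloud(s); print(s['xyz'],s['rotation'],s['fx'])
R=np.array([[np.cos(np.radians(9.58)),-np.sin(np.radians(9.58))],[np.sin(np.radians(9.58)),np.cos(np.radians(9.58))]])
C=np.array([.570,-.168])
p=c[s['depth']>0].reshape(-1,3); col=s['img'][s['depth']>0]
l=(p[:,:2]-C)@R
for y in (-66,-22,22,66):
    m=(abs(l[:,1]*1e3-y)<16)&(abs(l[:,0])<.035)&(p[:,2]>.055)&(p[:,2]<.1)
    if m.sum()<9: print(y,'none');continue
    q=p[m]; b=m&(p[:,2]>.0725)&(col.min(1)>120)
    rc=cv2.minAreaRect((q[q[:,2]<.0715,:2]*1000).astype(np.float32))
    print(y,m.sum(),rc,'btn',b.sum(),p[b].mean(0).round(4) if b.any() else '', np.percentile(p[b][:,2],[50,90]) if b.any() else '', np.median(q[q[:,2]<.0715,2]))
E
```

```text
[ 0.53296513 -0.08723227  0.38557242] [-0.29851569  0.00054246  0.16865085] 336.23913491928795
-66 999 ((582.6277465820312, -231.14320373535156), (44.26871871948242, 20.5985050201416), 9.81593132019043) btn 176 [ 0.5818 -0.2297  0.0824] [0.08450617 0.08575266] 0.06872337288198063
-22 992 ((575.0687255859375, -187.890625), (44.1175537109375, 20.192867279052734), 9.913660049438477) btn 141 [ 0.575  -0.1875  0.0774] [0.07791896 0.07884493] 0.06886811957678476
22 1020 ((567.64697265625, -144.40631103515625), (44.1395149230957, 19.550308227539062), 9.677116394042969) btn 181 [ 0.5675 -0.1438  0.0835] [0.08489896 0.08604415] 0.06902930806979551
66 1100 ((560.872802734375, -101.2799301147461), (43.92570495605469, 19.6318302154541), 9.531607627868652) btn 190 [ 0.5603 -0.1015  0.0836] [0.08482946 0.08581006] 0.06904101818101832
```

View pics/wrist0.png

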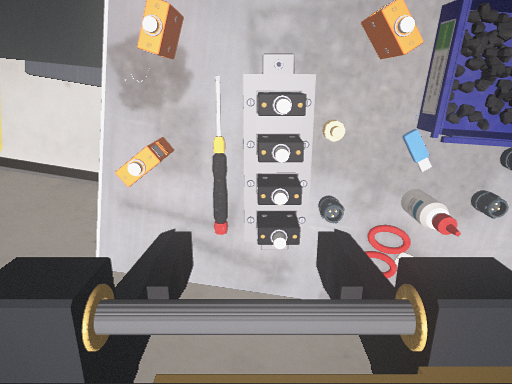

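The wrist view shows breakers at (283,105), (281,150), (279,189) and (278,232). The depth readings say the third, at y=-22, is already in: its button stands 9 mm proud. The other three stand about 16 mm proud. I'll press the y=+66 one first, with the fingers closed.

Request:
carry_out(
  moves=[
    [0,0,0,7,31,-40,0],
    [0,0,0,7,30.5,-40,0],
    [0,0,0,0,0,-40,0],
    [0,0,0,0,0,-15,0],
    [0,0,0,0,0,0,0],
  ],
  grip_force=10,
)

```text
time: 3.02
tcp_pos: [0.56, -0.1022, 0.1032]
orientation: [-3.14, -0.001, 1.738]
ft_force: [0.3, 0.5, 0.6]
finger_gap: 0.0059
finger_force: 0.0
```

Request:
carry_out(
  moves=[
    [0,0,0,0,0,0,0],
    [0,0,0,0,0,0,0],
    [0,0,0,0,0,0,0],
  ],
)

```text
time: 3.4
tcp_pos: [0.5616, -0.1029, 0.105]
orientation: [3.14, 0.001, 1.737]
ft_force: [-0.2, -0.2, -0.7]
finger_gap: 0.0003
finger_force: 0.0
```

Request:
carry_out(
  moves=[
    [0,0,0,0,0,-12,0],
    [0,0,0,0,0,-3,0],
    [0,0,0,0,0,-1,0],
    [0,0,0,0,0,-0.7,0],
    [0,0,0,0,0,0,0],
  ],
)

```text
time: 4.03
tcp_pos: [0.5609, -0.1025, 0.087]
orientation: [3.142, 0.0, 1.738]
ft_force: [-0.3, 0.1, 0.1]
finger_gap: 0.0004
finger_force: 0.0
```

Request:
carry_out(
  moves=[
    [0,0,0,0,0,-0.5,0],
    [0,0,0,0,0,-0.5,0],
    [0,0,0,0,0,-0.5,0],
    [0,0,0,0,0,0,0],
  ],
)

```text
time: 4.53
tcp_pos: [0.5607, -0.1024, 0.0854]
orientation: [-3.141, -0.0, 1.738]
ft_force: [0.2, -0.2, -0.6]
finger_gap: 0.0005
finger_force: 0.0
```

Request:
carry_out(
  moves=[
    [0,0,0,0,0,-0.5,0],
    [0,0,0,0,0,-0.5,0],
    [0,0,0,0,0,-0.5,0],
    [0,0,0,0,0,-0.5,0],
    [0,0,0,0,0,0,0],
  ],
)

```text
time: 5.15
tcp_pos: [0.5609, -0.1025, 0.0837]
orientation: [3.141, 0.0, 1.738]
ft_force: [-0.4, -0.5, 1.6]
finger_gap: 0.0005
finger_force: 0.8
```

Request:
carry_out(
  moves=[
    [0,0,0,0,0,-0.5,0],
    [0,0,0,0,0,-0.5,0],
    [0,0,0,0,0,-0.5,0],
    [0,0,0,0,0,0,0],
  ],
)

```text
time: 5.65
tcp_pos: [0.5609, -0.1025, 0.0823]
orientation: [3.141, 0.0, 1.738]
ft_force: [-1.2, 0.8, 4.2]
finger_gap: 0.0005
finger_force: 2.1
```

Request:
carry_out(
  moves=[
    [0,0,0,0,0,-0.5,0],
    [0,0,0,0,0,-0.5,0],
    [0,0,0,0,0,-0.5,0],
    [0,0,0,0,0,0,0],
  ],
)

```text
time: 6.15
tcp_pos: [0.561, -0.1025, 0.081]
orientation: [3.141, 0.0, 1.738]
ft_force: [-1.7, -0.5, 6.5]
finger_gap: 0.0003
finger_force: 3.2
```

Request:
carry_out(
  moves=[
    [0,0,0,0,0,-0.5,0],
    [0,0,0,0,0,-0.5,0],
    [0,0,0,0,0,-0.5,0],
    [0,0,0,0,0,0,0],
  ],
)

```text
time: 6.65
tcp_pos: [0.5612, -0.1026, 0.0799]
orientation: [3.141, 0.0, 1.738]
ft_force: [-2.2, -0.5, 8.6]
finger_gap: 0.0004
finger_force: 4.1
```

Request:
carry_out(
  moves=[
    [0,0,0,0,0,-0.5,0],
    [0,0,0,0,0,-0.5,0],
    [0,0,0,0,0,0,0],
  ],
)

```text
time: 7.02
tcp_pos: [0.5613, -0.1027, 0.0791]
orientation: [3.141, 0.001, 1.738]
ft_force: [-2.7, -0.1, 9.5]
finger_gap: 0.0007
finger_force: 4.6
```

Request:
carry_out(
  moves=[
    [0,0,0,0,0,-0.5,0],
    [0,0,0,0,0,-0.5,0],
    [0,0,0,0,0,0,0],
  ],
)

```text
time: 7.4
tcp_pos: [0.5613, -0.1027, 0.0781]
orientation: [3.141, 0.001, 1.738]
ft_force: [-3.4, 0.1, 9.8]
finger_gap: 0.0003
finger_force: 4.7
```

Request:
carry_out(
  moves=[
    [0,0,0,0,0,-0.5,0],
    [0,0,0,0,0,-0.5,0],
    [0,0,0,0,0,0,0],
  ],
)

```text
time: 7.78
tcp_pos: [0.5606, -0.1024, 0.0755]
orientation: [-3.141, -0.0, 1.738]
ft_force: [-1.0, -0.9, 0.6]
finger_gap: 0.0005
finger_force: 0.0
```

The force fell from 9.8 N to nothing, so the +66 breaker snapped over. Next is +22.

Request:
carry_out(
  moves=[
    [0,0,0,0,0,20,0],
    [0,0,0,6.5,-43,0,0],
    [0,0,0,0,0,-8,0],
    [0,0,0,0,0,-2,0],
    [0,0,0,0,0,-0.5,0],
  ],
)

```text
time: 8.4
tcp_pos: [0.5663, -0.1445, 0.0844]
orientation: [-3.14, -0.001, 1.738]
ft_force: [-1.2, -0.1, -0.2]
finger_gap: 0.0007
finger_force: 0.2
```

Request:
carry_out(
  moves=[
    [0,0,0,0,0,-0.5,0],
    [0,0,0,0,0,-0.5,0],
    [0,0,0,0,0,-0.5,0],
    [0,0,0,0,0,-0.5,0],
    [0,0,0,0,0,0,0],
  ],
)

```text
time: 9.02
tcp_pos: [0.5674, -0.1454, 0.0836]
orientation: [3.141, 0.0, 1.738]
ft_force: [0.1, 0.5, 1.5]
finger_gap: 0.0005
finger_force: 0.3
```

Request:
carry_out(
  moves=[
    [0,0,0,0,0,-0.5,0],
    [0,0,0,0,0,-0.5,0],
    [0,0,0,0,0,-0.5,0],
    [0,0,0,0,0,0,0],
  ],
)

```text
time: 9.52
tcp_pos: [0.5674, -0.1455, 0.0821]
orientation: [3.141, 0.0, 1.738]
ft_force: [0.1, 0.6, 0.9]
finger_gap: 0.0002
finger_force: 0.6
```

Request:
carry_out(
  moves=[
    [0,0,0,0,0,-0.5,0],
    [0,0,0,0,0,-0.5,0],
    [0,0,0,0,0,-0.5,0],
    [0,0,0,0,0,-0.5,0],
    [0,0,0,0,0,0,0],
  ],
)

```text
time: 10.15
tcp_pos: [0.5674, -0.1455, 0.0801]
orientation: [3.141, 0.0, 1.738]
ft_force: [0.5, -0.1, 1.2]
finger_gap: 0.0004
finger_force: 0.9
```

Request:
carry_out(
  moves=[
    [0,0,0,0,0,-0.5,0],
    [0,0,0,0,0,-0.5,0],
    [0,0,0,0,0,-0.5,0],
    [0,0,0,0,0,-0.5,0],
    [0,0,0,0,0,0,0],
  ],
)

```text
time: 10.78
tcp_pos: [0.5674, -0.1455, 0.0781]
orientation: [3.141, 0.0, 1.738]
ft_force: [0.6, 1.2, 1.8]
finger_gap: 0.0007
finger_force: 1.3
```

Request:
carry_out(
  moves=[
    [0,0,0,0,0,-0.5,0],
    [0,0,0,0,0,-0.5,0],
    [0,0,0,0,0,-0.5,0],
    [0,0,0,0,0,0,0],
  ],
)

```text
time: 11.28
tcp_pos: [0.5673, -0.1455, 0.0765]
orientation: [3.141, 0.0, 1.738]
ft_force: [-0.3, 0.4, 3.1]
finger_gap: 0.0006
finger_force: 1.5
```

Request:
carry_out(
  moves=[
    [0,0,0,0,0,-0.5,0],
    [0,0,0,0,0,-0.5,0],
    [0,0,0,0,0,-0.5,0],
    [0,0,0,0,0,-0.5,0],
    [0,0,0,0,0,0,0],
  ],
)

```text
time: 11.9
tcp_pos: [0.5674, -0.1454, 0.0745]
orientation: [3.141, 0.0, 1.738]
ft_force: [0.7, 0.7, 4.3]
finger_gap: 0.0003
finger_force: 1.8
```

Request:
carry_out(
  moves=[
    [0,0,0,0,0,-0.5,0],
    [0,0,0,0,0,-0.5,0],
    [0,0,0,0,0,0,0],
  ],
)

```text
time: 12.28
tcp_pos: [0.5674, -0.1455, 0.0735]
orientation: [3.141, 0.0, 1.738]
ft_force: [0.0, 2.0, 4.2]
finger_gap: 0.0007
finger_force: 2.0
```

Request:
carry_out(
  moves=[
    [0,0,0,0,0,-0.5,0],
    [0,0,0,0,0,-0.5,0],
    [0,0,0,0,0,0,0],
  ],
)

```text
time: 12.65
tcp_pos: [0.5673, -0.1455, 0.0725]
orientation: [3.141, 0.0, 1.738]
ft_force: [0.2, 1.0, 3.7]
finger_gap: 0.0007
finger_force: 2.2
```

Request:
carry_out(
  moves=[
    [0,0,0,0,0,-0.5,0],
    [0,0,0,0,0,-0.5,0],
    [0,0,0,0,0,0,0],
  ],
)

```text
time: 13.02
tcp_pos: [0.5675, -0.1456, 0.0723]
orientation: [3.141, 0.0, 1.738]
ft_force: [-1.7, 0.9, 8.6]
finger_gap: 0.0007
finger_force: 4.0
```

It met the hard stop at 12 mm after staying soft all the way, so the +22 breaker is the dead one. Now -66.

Request:
carry_out(
  moves=[
    [0,0,0,0,0,25,0],
    [0,0,0,7,-43,0,0],
    [0,0,0,7,-43,0,0],
    [0,0,0,0,0,-9,0],
    [0,0,0,0,0,-1,0],
  ],
)

```text
time: 13.65
tcp_pos: [0.5795, -0.2306, 0.0844]
orientation: [-3.138, -0.003, 1.737]
ft_force: [-0.1, -0.2, 1.4]
finger_gap: 0.0006
finger_force: 0.9
```

Request:
carry_out(
  moves=[
    [0,0,0,0,0,-0.5,0],
    [0,0,0,0,0,-0.5,0],
    [0,0,0,0,0,-0.5,0],
    [0,0,0,0,0,-0.5,0],
    [0,0,0,0,0,0,0],
  ],
)

```text
time: 14.28
tcp_pos: [0.5813, -0.2313, 0.0846]
orientation: [3.142, 0.0, 1.738]
ft_force: [-0.0, -0.5, 0.7]
finger_gap: 0.0006
finger_force: 0.0
```

Request:
carry_out(
  moves=[
    [0,0,0,0,0,-0.5,0],
    [0,0,0,0,0,-0.5,0],
    [0,0,0,0,0,-0.5,0],
    [0,0,0,0,0,0,0],
  ],
)

```text
time: 14.78
tcp_pos: [0.5816, -0.2317, 0.0836]
orientation: [3.141, 0.0, 1.738]
ft_force: [-1.0, -0.3, 4.3]
finger_gap: 0.0003
finger_force: 2.3
```

Request:
carry_out(
  moves=[
    [0,0,0,0,0,-0.5,0],
    [0,0,0,0,0,-0.5,0],
    [0,0,0,0,0,0,0],
  ],
)

```text
time: 15.15
tcp_pos: [0.5817, -0.2318, 0.0829]
orientation: [3.141, 0.001, 1.738]
ft_force: [-2.3, 0.3, 6.6]
finger_gap: 0.0006
finger_force: 3.5
```

Request:
carry_out(
  moves=[
    [0,0,0,0,0,-0.5,0],
    [0,0,0,0,0,-0.5,0],
    [0,0,0,0,0,0,0],
  ],
)

```text
time: 15.52
tcp_pos: [0.5819, -0.2319, 0.0823]
orientation: [3.14, 0.001, 1.738]
ft_force: [-2.0, -0.4, 9.9]
finger_gap: 0.0006
finger_force: 4.4
```

Request:
carry_out(
  moves=[
    [0,0,0,0,0,-0.5,0],
    [0,0,0,0,0,0,0],
  ],
)

```text
time: 15.78
tcp_pos: [0.5819, -0.2319, 0.082]
orientation: [3.14, 0.001, 1.738]
ft_force: [-2.8, 0.1, 9.9]
finger_gap: 0.0008
finger_force: 4.6
```

Request:
carry_out(
  moves=[
    [0,0,0,0,0,-0.5,0],
    [0,0,0,0,0,0,0],
  ],
)

```text
time: 16.02
tcp_pos: [0.5818, -0.2319, 0.0813]
orientation: [3.14, 0.001, 1.738]
ft_force: [-1.0, 0.6, 7.4]
finger_gap: 0.0009
finger_force: 3.9
```

Request:
carry_out(
  moves=[
    [0,0,0,0,0,-0.5,0],
    [0,0,0,0,0,0,0],
  ],
)

```text
time: 16.27
tcp_pos: [0.5814, -0.2314, 0.0794]
orientation: [3.141, 0.0, 1.738]
ft_force: [-0.0, 0.1, 1.6]
finger_gap: 0.0008
finger_force: 1.0
```

Request:
carry_out(
  moves=[
    [0,0,0,0,0,-0.5,0],
    [0,0,0,0,0,0,0],
  ],
)

```text
time: 16.52
tcp_pos: [0.5814, -0.2315, 0.0793]
orientation: [3.141, 0.0, 1.738]
ft_force: [-0.9, -0.2, 5.0]
finger_gap: 0.0007
finger_force: 2.5
```

It gave way and then met its stop at about 5 mm. I'll rise, open the fingers over the dead breaker and check.

Request:
carry_out(
  moves=[
    [0,0,0,0,0,50,0],
    [0,0,0,0,0,55,88],
    [0,0,0,-7,43,0,88],
    [0,0,0,-7,43,0,88],
    [0,0,0,0,0,0,88],
  ],
)

```text
time: 17.15
tcp_pos: [0.5663, -0.1429, 0.1832]
orientation: [-3.14, -0.001, 1.741]
ft_force: [-0.2, -1.0, -0.1]
finger_gap: 0.0385
finger_force: 0.0
```

```bash
cat > chk.py <<'E'
from h import *
import sys
s=shot('wrist',sys.argv[1]); c=cloud(s)
a=np.radians(9.7); R=np.array([[np.cos(a),-np.sin(a)],[np.sin(a),np.cos(a)]])
C=np.array([.571,-.167])
p=c[s['depth']>0]; col=s['img'][s['depth']>0]; l=(p[:,:2]-C)@R
for y in (-66,-22,22,66):
    m=(abs(l[:,1]*1e3-y)<16)&(abs(l[:,0])<.035)&(p[:,2]>.055)&(p[:,2]<.1)
    q=p[m&(p[:,2]<.0715)]; b=m&(p[:,2]>.0725)&(col.min(1)>120)
    if len(q)<9: print(y,'none'); continue
    rc=cv2.minAreaRect((q[:,:2]*1000).astype(np.float32))
    print(y,np.round(rc[0],1),np.round(rc[1],1),round(rc[2],1),'btn',b.sum(),np.percentile(p[b][:,2],[50,90]).round(4) if b.any() else '')
print(robot.get_obs()['tcp_pos'],robot.get_obs()['finger_gap'])
E
python3 chk.py wrist1
```

```text
-66 [ 582.7 -230.8] [44.7 20.8] 9.7 btn 207 [0.0795 0.0805]
-22 [ 575.2 -187.9] [44.3 20.5] 10.3 btn 205 [0.0778 0.0785]
22 [ 567.9 -144.7] [44.5 20.2] 9.3 btn 268 [0.0848 0.0858]
66 [ 560.6 -101.6] [44.4 20.3] 9.6 btn 231 [0.0759 0.0769]
[ 0.56672173 -0.14434559  0.1832823 ] 0.04211714039508293
```

All three sound buttons are in (79.5, 77.8 and 75.9 mm) and the dead one has sprung back to 84.8 mm. Now I'll descend and grip it across its x faces.

Request:
carry_out(
  moves=[
    [0,0,0,0.7,0.5,0,64],
    [0,0,0,0,0,0,64],
    [0,0,0,0,0,-40,64],
    [0,0,0,0,0,-40,64],
    [0,0,0,0,0,0,64],
  ],
  grip_force=25,
)

```text
time: 17.82
tcp_pos: [0.5648, -0.1448, 0.1002]
orientation: [-3.134, -0.004, 1.736]
ft_force: [-0.6, -0.4, -0.2]
finger_gap: 0.0643
finger_force: 0.0
```

Request:
carry_out(
  moves=[
    [0,0,0,0,0,-30,64],
    [0,0,0,0,0,-25,64],
    [0,0,0,0,0,-10,64],
    [0,0,0,0,0,-2,64],
    [0,0,0,0,0,0,64],
  ],
)

```text
time: 18.45
tcp_pos: [0.5691, -0.1454, 0.0383]
orientation: [3.14, 0.001, 1.737]
ft_force: [-0.2, 0.8, -0.6]
finger_gap: 0.0638
finger_force: 0.0
```

Request:
carry_out(
  moves=[
    [0,0,0,0,0,-1.5,40],
    [0,0,0,0,0,0,40],
    [0,0,0,0,0,0,40],
    [0,0,0,0,0,0,40],
    [0,0,0,0,0,0,40],
  ],
  grip_force=25,
)

```text
time: 19.08
tcp_pos: [0.5683, -0.145, 0.036]
orientation: [3.141, 0.0, 1.738]
ft_force: [-1.1, 1.2, 4.2]
finger_gap: 0.0438
finger_force: 25.0
```

Request:
carry_out(
  moves=[
    [0,0,0,0,0,2,40],
    [0,0,0,0,0,2,40],
    [0,0,0,0,0,3,40],
    [0,0,0,0,0,3,40],
    [0,0,0,0,0,0,40],
  ],
)

```text
time: 19.7
tcp_pos: [0.5681, -0.1451, 0.0458]
orientation: [3.141, 0.0, 1.738]
ft_force: [-0.5, -1.0, -0.7]
finger_gap: 0.044
finger_force: 25.0
```

Request:
carry_out(
  moves=[
    [0,0,0,0,0,15,40],
    [0,0,0,0,0,30,40],
    [0,0,0,0,0,40,40],
    [0,0,0,0,0,40,40],
    [0,0,0,0,0,20,40],
  ],
)

```text
time: 20.32
tcp_pos: [0.5691, -0.1454, 0.1942]
orientation: [3.138, 0.002, 1.738]
ft_force: [0.6, -0.8, -1.5]
finger_gap: 0.0444
finger_force: 25.0
```

Request:
carry_out(
  moves=[
    [0,0,10.3,-34,23,0,40],
    [0,0,10.3,-34,23,0,40],
    [0,0,10.3,-34,23,0,40],
    [0,0,10.3,-34,23,0,40],
    [0,0,10.3,-34,23,0,40],
  ],
)

```text
time: 20.95
tcp_pos: [0.3961, -0.0293, 0.19]
orientation: [-3.141, -0.001, 2.642]
ft_force: [-0.2, 0.7, 0.4]
finger_gap: 0.0438
finger_force: 25.0
```

Request:
carry_out(
  moves=[
    [0,0,10.3,0,10,0,40],
    [0,0,10.3,0,10,0,40],
    [0,0,10.3,0,10,0,40],
    [0,0,0,0,0,0,40],
  ],
)

```text
time: 21.45
tcp_pos: [0.3973, 0.0004, 0.1902]
orientation: [-3.142, -0.001, -3.108]
ft_force: [-0.3, -1.1, -0.6]
finger_gap: 0.0438
finger_force: 25.0
```

Request:
carry_out(
  moves=[
    [0,0,0,5,46,0,40],
    [0,0,0,5,46,0,40],
    [0,0,0,5,46,0,40],
    [0,0,0,5,46,0,40],
    [0,0,0,4,45,0,40],
  ],
)

```text
time: 22.08
tcp_pos: [0.422, 0.2301, 0.1903]
orientation: [-3.141, -0.0, -3.111]
ft_force: [1.1, -0.3, -0.4]
finger_gap: 0.0438
finger_force: 25.0
```

Request:
carry_out(
  moves=[
    [0,0,0,0,0,-50,40],
    [0,0,0,0,0,-30,40],
    [0,0,0,0,0,0,40],
  ],
)

```text
time: 22.45
tcp_pos: [0.4195, 0.2276, 0.1076]
orientation: [-3.139, -0.007, -3.11]
ft_force: [0.0, 0.2, 0.0]
finger_gap: 0.0437
finger_force: 25.0
```

```bash
python3 - <<'E'
from h import *
s=shot('wrist','wrist2'); c=cloud(s); p=c[s['depth']>0]
m=(p[:,2]>.018)&(p[:,2]<.032)&(abs(p[:,0]-.428)<.06)&(abs(p[:,1]-.23)<.085)
print(m.sum(),cv2.minAreaRect((p[m,:2]*1000).astype(np.float32)),p[m].min(0),p[m].max(0),robot.get_obs()['tcp_pos'])
E
```

```text
2606 ((424.197265625, 231.31683349609375), (80.39279174804688, 131.93569946289062), 2.1072351932525635) [0.38192788 0.16430012 0.01800713] [0.46194569 0.29858484 0.02942957] [0.42110719 0.22824855 0.10957951]
```

View pics/wrist2.png

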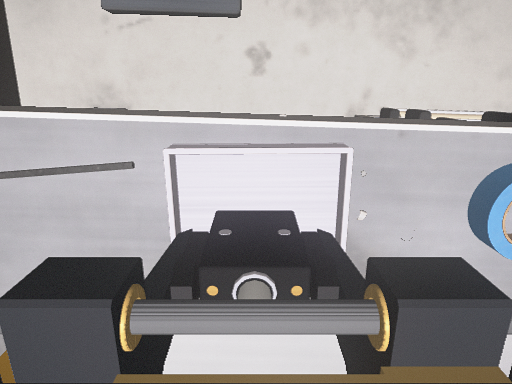

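The view shows the breaker held upright at (255,290), centred between the tray's rims at columns 165 and 350. Lowering it now.

Request:
carry_out(
  moves=[
    [0,0,0,0,0,-35,40],
    [0,0,0,0,0,-28,40],
    [0,0,0,0,0,-8,40],
    [0,0,0,0,0,-2,40],
    [0,0,0,0,0,0,40],
  ],
)

```text
time: 23.12
tcp_pos: [0.4233, 0.2295, 0.039]
orientation: [3.141, 0.002, -3.108]
ft_force: [-0.5, -0.6, 0.2]
finger_gap: 0.0439
finger_force: 25.0
```

Request:
carry_out(
  moves=[
    [0,0,0,0,0,-1,40],
    [0,0,0,0,0,-1,40],
    [0,0,0,0,0,-1,40],
    [0,0,0,0,0,0,40],
  ],
)

```text
time: 23.62
tcp_pos: [0.4218, 0.229, 0.0344]
orientation: [-3.141, -0.0, -3.107]
ft_force: [-0.1, 0.3, -0.6]
finger_gap: 0.0439
finger_force: 25.0
```

Request:
carry_out(
  moves=[
    [0,0,0,0,0,-0.7,40],
    [0,0,0,0,0,-0.7,40],
    [0,0,0,0,0,0,40],
  ],
)

```text
time: 24.0
tcp_pos: [0.4219, 0.229, 0.033]
orientation: [-3.141, -0.0, -3.107]
ft_force: [-0.6, -0.8, -0.5]
finger_gap: 0.0442
finger_force: 25.0
```

Request:
carry_out(
  moves=[
    [0,0,0,0,0,-0.7,40],
    [0,0,0,0,0,0,40],
  ],
)

```text
time: 24.25
tcp_pos: [0.4221, 0.2291, 0.0326]
orientation: [3.142, 0.0, -3.107]
ft_force: [-0.9, -0.0, 1.2]
finger_gap: 0.0436
finger_force: 25.0
```

Request:
carry_out(
  moves=[
    [0,0,0,0,0,0,47],
    [0,0,0,0,0,0,50],
    [0,0,0,0,0,0,60],
    [0,0,0,0,0,0,64],
    [0,0,0,0,0,0,64],
  ],
)

```text
time: 24.88
tcp_pos: [0.422, 0.229, 0.0324]
orientation: [3.142, 0.0, -3.107]
ft_force: [0.0, -0.6, 0.1]
finger_gap: 0.0639
finger_force: 0.0
```

Request:
carry_out(
  moves=[
    [0,0,0,0,0,15,64],
    [0,0,0,0,0,40,64],
    [0,0,0,0,0,50,64],
    [0,0,0,0,0,50,64],
    [0,0,0,0,0,0,64],
  ],
)

```text
time: 25.5
tcp_pos: [0.4255, 0.2307, 0.1938]
orientation: [3.137, 0.011, -3.107]
ft_force: [-0.7, 0.3, -0.2]
finger_gap: 0.0639
finger_force: 0.0
```

```bash
python3 - <<'E'
from h import *
s=shot('scene','scene3'); w=shot('wrist','wrist3')
cv2.imwrite('pics/crop3.png',np.hstack([cv2.resize(s['img'][120:310,150:365],(440,389)),cv2.resize(w['img'],(360,270)).copy() if 0 else cv2.copyMakeBorder(cv2.resize(w['img'],(360,270)),0,119,0,0,cv2.BORDER_CONSTANT)])[:,:,::-1])
print(robot.get_obs()['tcp_pos'],robot.get_obs()['ft_force'])
E
```

```text
[0.42236662 0.22923366 0.18869096] [-0.37559228  0.11334455 -0.31024969]
```

View pics/crop3.png

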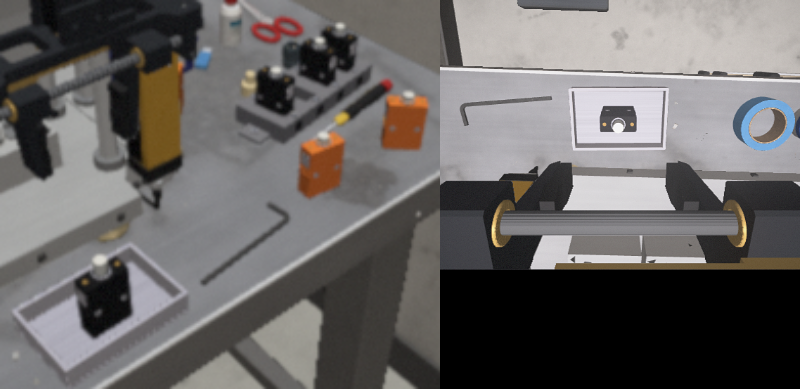

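The dead breaker stands upright in the tray (left view at (105,295)), and the other three are in the strip. The plug and the screwdriver are where they were. One depth check from the top camera, then I'll hand in.

```bash
python3 - <<'E'
from h import *
s=shot('top','top4'); c=cloud(s); ok=True
for u,x,y in ((315,559.2,-103.5),(347,573.8,-190.0),(364,581.1,-233.3)):
    p=c[165:205,u-8:u+8].reshape(-1,3); p=p[(p[:,2]>.06)&(p[:,2]<.1)]
    r=cv2.minAreaRect((p[:,:2]*1000).astype(np.float32)); print(u,r,p[:,2].max()); ok&=np.hypot(r[0][0]-x,r[0][1]-y)<3
print(ok)
if ok: print(robot.sign_off())
E
```

```text
315 ((559.4007568359375, -103.27204132080078), (43.4346809387207, 20.27838897705078), 7.752641201019287) 0.08044733287385708
347 ((573.7034301757812, -189.97369384765625), (43.643341064453125, 21.07305908203125), 9.199088096618652) 0.0817252818986769
364 ((580.9667358398438, -234.07070922851562), (45.05964279174805, 21.976337432861328), 9.201544761657715) 0.08490711358108016
True
the job is handed in; nothing more can be done
None
```

The dead breaker (y = +22) is standing in the reject tray, the other three are in their sockets with their buttons in, nothing lying about was touched, and the job is handed in at about 26 s; no verdict was returned.

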